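Put the counter sweets back in their matching display holders

TASK

Put the two sweet jars and the two mint tins back on display: each jar standing in the round holder whose rim has the colour of its lid, and each tin lying flat, lid up, in the rectangular holder whose rim has its colour. Each must sit fully down on the holder's floor inside the rim; set them down gently rather than dropping them, do not tip a jar over, and leave the stapler where it is.

Things in the scene. Friction and masses are not known exactly. Their poses are not given: they have to be found in the camera images.
- jar_red: Sweet jar with a red lid, 64 mm across and 100 mm tall (lid included), closed, clear round body with coloured sweets. Origin at the centre of its underside, z up to the lid. Can be gripped across its width; best near the top, 75 to 85 mm above its underside (a low grasp can bring its lid against the gripper).
- jar_white: Sweet jar with a white lid, 64 mm across and 100 mm tall (lid included), closed, clear round body with coloured sweets. Origin at the centre of its underside, z up to the lid. Can be gripped across its width; best near the top, 75 to 85 mm above its underside (a low grasp can bring its lid against the gripper).
- tin_red: Mint tin with a red and yellow lid, 60 x 90 x 22 mm (its x, y, z), solid and closed, white below its coloured lid, lying flat with the lid up. Origin at the centre of its underside; y along its 90 mm length, z up. Grip it across its 60 mm width, near the top.
- tin_pink: Mint tin with a pink lid, 60 x 90 x 22 mm (its x, y, z), solid and closed, white below its coloured lid, lying flat with the lid up. Origin at the centre of its underside; y along its 90 mm length, z up. Grip it across its 60 mm width, near the top.
- ring_red: Round shallow holder, flat dark felt floor 82 mm across, 3 mm above the worktop, inside a red rim 8 mm broad that rises to 9 mm above the worktop; 104 mm across over its dark foot. It is fixed to the worktop for the job, but stands elsewhere and turned differently each time. Origin at the centre of its underside, on the worktop; z up.
- ring_white: Round shallow holder, flat dark felt floor 82 mm across, 3 mm above the worktop, inside a white rim 8 mm broad that rises to 9 mm above the worktop; 104 mm across over its dark foot. It is fixed to the worktop for the job, but stands elsewhere and turned differently each time. Origin at the centre of its underside, on the worktop; z up.
- tray_red: Rectangular shallow holder, flat dark felt floor 76 x 106 mm (x, y), 3 mm above the worktop, inside a red rim 8 mm broad that rises to 9 mm above the worktop; 98 x 128 mm over its dark foot, long side along its y. It is fixed to the worktop for the job, but stands elsewhere and turned differently each time. Origin at the centre of its underside, on the worktop; z up.
- tray_pink: Rectangular shallow holder, flat dark felt floor 76 x 106 mm (x, y), 3 mm above the worktop, inside a pink rim 8 mm broad that rises to 9 mm above the worktop; 98 x 128 mm over its dark foot, long side along its y. It is fixed to the worktop for the job, but stands elsewhere and turned differently each time. Origin at the centre of its underside, on the worktop; z up.
- red_stapler: Bystander: red stapler, 34 x 131 x 45 mm (its x, y, z), loose. Origin at the centre of its underside.
Things that resemble listed ones, but are neither listed nor needed, are in the scene too. Leave any orange look-alike of the jar_red alone. What is shaped like the jar_white but turquoise is not meant.

How it is judged:
At the end, for the whole second after the job is handed in: Each jar and tin is in its matching holder: centre within 14 mm of the holder's centre, underside on its floor (under 5.5 mm above the worktop), upright or flat within 0.06 rad, the tins' long sides within 0.3 rad of their holders'; all at rest (horizontal distance between jar_red and ring_red below 0.014 m and z of jar_red in the frame of ring_red below 0.0055 m and angle between each of jar_red, jar_white, tin_red, tin_pink's own z axis and vertical below 0.06 rad and linear speed of each of jar_red, jar_white, tin_red, tin_pink below 0.01 m/s and horizontal distance between jar_white and ring_white below 0.014 m and z of jar_white in the frame of ring_white below 0.0055 m and horizontal distance between tin_red and tray_red below 0.014 m and z of tin_red in the frame of tray_red below 0.0055 m and angle between the y axis of tin_red and the y axis of tray_red, either way round below 0.3 rad and horizontal distance between tin_pink and tray_pink below 0.014 m and z of tin_pink in the frame of tray_pink below 0.0055 m and angle between the y axis of tin_pink and the y axis of tray_pink, either way round below 0.3 rad); the robot touches nothing.
It fails at once if a jar or tin is dropped at its holder instead of being set down (falls out of the fingers, faster than 0.6 m/s) ((horizontal distance between jar_red and ring_red below 0.06 m and linear speed of jar_red above 0.6 m/s and contact force between the fingers and jar_red below 0.05 N) or (horizontal distance between jar_white and ring_white below 0.06 m and linear speed of jar_white above 0.6 m/s and contact force between the fingers and jar_white below 0.05 N) or (horizontal distance between tin_red and tray_red below 0.06 m and linear speed of tin_red above 0.6 m/s and contact force between the fingers and tin_red below 0.05 N) or (horizontal distance between tin_pink and tray_pink below 0.06 m and linear speed of tin_pink above 0.6 m/s and contact force between the fingers and tin_pink below 0.05 N)).
It fails at once if a jar is tipped over (more than 45 degrees) (angle between any of jar_red, jar_white's own z axis and vertical above 0.79 rad).
It fails at once if the stapler is shoved more than 30 mm (distance of red_stapler from where it was at the start of the episode above 0.03 m).
It also fails if it takes over 96 s, if anything falls off the work surface, if the arm or the gripper's body presses on something with over 40 N, if the wrist force passes 120 N, or if a joint passes its speed limit or range.

ROBOT

A 6-joint arm with a two-finger parallel gripper is mounted at the origin on a cart in front of the work surface, level with it; the furniture and walls round the work are solid. World frame = base frame: x ahead of the robot, y to its left, z up, the work surface at z = 0. Lengths are in m, angles in rad, forces in N, time in s.
With the tool pointing down it reaches from about 0.35 to 0.85 m from the base axis. Payload 8.1 kg.
Tool frame: the origin (TCP) lies between the finger pads; the fingertips stand 25 mm ahead of it and the grasp point (between the pads) lies 6 mm ahead of it (robot.tip_extent is the distance from the TCP to the fingertips, in m); z points along the fingers, y is the direction in which the jaws open and shut (so a half turn about z gives the same grasp; the last joint's range is limited). The gripper opens to 93 mm and grips with 3 to 60 N. Pads are 15 mm wide; open, the fingers measure 128 mm over their backs; the gripper's body (75 mm by 188 mm) begins 65 mm behind the grasp point.
Start: joints at [-1.344, 0.13, 1.488, -0, 1.523, -0.085], TCP at [0.184, -0.571, 0.244] pointing down, gripper open.
Joint ranges: [-2.96, 2.96], [-0.89, 2.26], [0.02, 2.5], [-1.34, 4.48], [0, 2.73], [-2.66, 2.66]. Speed limits (rad/s): [2.39, 2.39, 2.79, 3.14, 3.14, 3.14].

INTERFACE

Orientations are given as a rotation vector (axis times angle).
In Python, from plant import robot gives the robot as it stands.
- The arm moves only by the tool drive_tool, never from a script. Its argument "increments" is a list of rows, each a list of 7 numbers: the closure, from 0 (fully open) to 1 (shut), then the shift along the world's x, y, z in units of 25 mm (1.0 is 25 mm), then the turn, a rotation vector about the world's x, y, z in rad. In form: [[gripper, dx, dy, dz, rx, ry, rz], ...]. A call has 1 to 20 rows; each row is the pose to reach, as a shift and turn from the pose commanded when the call began; what a row does not reach only later rows make up. A row lasts 1/12 s, in which the tool goes at most 41.7 mm and 7.16 degrees, less where a joint would pass 70% of its speed; a pose out of reach is approached as far as the arm can. A call with a gripper value outside its range is refused whole. The fingers move at their own pace and stop on an object; "squeeze" is the grip in N (left out, the last holds). Time passes only in rows, so rows that repeat a pose let the fingers close. It gives the time, the measured TCP pose, the force and the opening at its end, in the units of the state.
- robot.read_state(): the state, without advancing time (a new reading comes with each control period).
- robot.read_camera(name): name is "side" or "top" or "wrist"; returns a dict with "image" (384x512x3 uint8, red, green, blue), "fx", "fy", "cx", "cy" (pixels), "T" (4x4, takes a point from camera to world coordinates); the wrist camera has in their place "mount" (4x4, takes a point from camera to tool coordinates, whose origin is the TCP and whose axes are the flange's). Camera axes: x right, y down, z forward; pixel columns grow to the right and rows downward; lengths in m; the calibration is good to about 2 mm. A picture is of the moment at which its call begins: read the wrist's pose just before it. There is no depth.
- robot.close_job(): hands the job in, once; it reports no verdict.
The state is a dict: "t": time; "q": joint angles; "dq": joint speeds; "joint_torque": joint torques, N m; "tool_pos": TCP position; "orientation": TCP orientation; "force": force on the tool from outside, world axes, zero at the start; "wrist_torque": the same for the moment, N m; "opening": finger opening in m.
Only numpy, scipy, OpenCV 4.12 (cv2) and the standard library are available. Lean on these libraries where they do the work, as an engineer would, in place of code of your own. Each camera call takes 0.05 s, during which the arm holds its last target.

## Working session

There is one attempt and no reset: what is moved stays moved. The work goes in short steps, Python scripts to look and compute and a tool call to move; the robot and the scene stay as the last step left them, time stands still between calls to the robot, and variables do not carry over. Pictures are saved under pics/ and viewed, and the job is handed in when it is done.

Besides the shell and the picture viewer there is one more tool, called after "Emit:" as a command line: name --pt "numbers of a row" for each row, then --argument value for the rest. drive_tool: Moves the arm, as the interface text tells. Its arguments: {"type":"object","properties":{"increments":{"type":"array"},"squeeze":{"type":"number"}},"required":["increments"]}

```bash
mkdir -p pics; ls; python3 - <<'E'
from plant import robot
import cv2,numpy as np
s=robot.read_state()
print({k:np.round(v,3) for k,v in s.items()})
for n in ("top","side"):
    c=robot.read_camera(n)
    print(n,c["fx"],c["fy"],c["cx"],c["cy"],np.round(c["T"],3).tolist())
    cv2.imwrite(f"pics/{n}0.png",c["image"][:,:,::-1])
    np.save(f"pics/{n}0.npy",c["image"])
E
```

```text
pics
{'t': np.float64(0.0), 'q': array([-1.344,  0.131,  1.489, -0.   ,  1.523, -0.085]), 'dq': array([-0.001,  0.002,  0.   , -0.   , -0.001,  0.   ]), 'joint_torque': array([-0.0000e+00, -5.5983e+01, -4.9176e+01,  7.7000e-02,  3.5000e-02,
       -0.0000e+00]), 'tool_pos': array([ 0.184, -0.571,  0.243]), 'orientation': array([-3.102, -0.487,  0.   ]), 'force': array([0.248, 0.203, 1.063]), 'wrist_torque': array([-0.012, -0.063, -0.002]), 'opening': np.float64(0.093)}
top 492.72085256217815 492.72085256217815 257.02491164360896 190.23065011924922 [[-0.287, -0.743, 0.605, -0.828], [-0.958, 0.234, -0.167, 0.518], [-0.018, -0.627, -0.778, 1.77], [0.0, 0.0, 0.0, 1.0]]
side 434.8340574085319 434.8340574085319 256.0887281913453 195.00541987902668 [[0.988, 0.098, -0.116, 0.729], [0.152, -0.655, 0.74, -1.243], [-0.003, -0.749, -0.663, 1.29], [0.0, 0.0, 0.0, 1.0]]
```

View pics/top0.png

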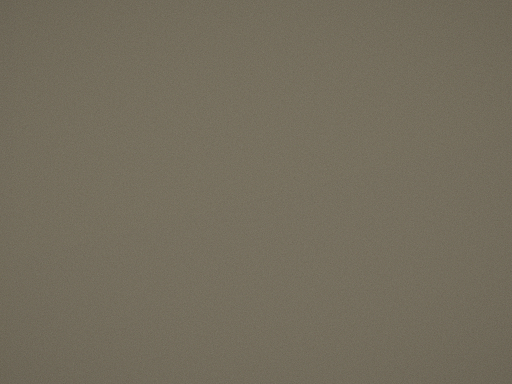

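View pics/side0.png

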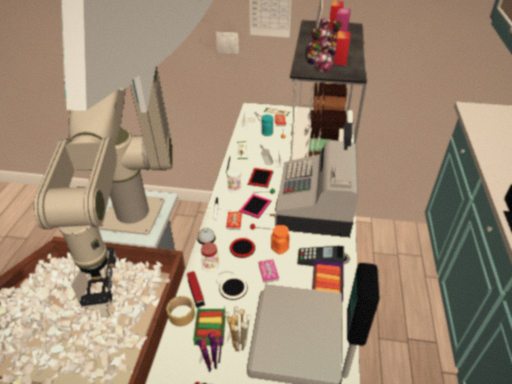

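The top view shows only a plain surface, so it is obstructed. The side view shows everything on the counter, and I'll enlarge that.

```bash
cat > h.py <<'E'
import numpy as np,cv2
from scipy.spatial.transform import Rotation as R
def ray(c,T,u,v,z):
    d=T[:3,:3]@np.array([(u-c["cx"])/c["fx"],(v-c["cy"])/c["fy"],1.0]); o=T[:3,3]
    return o+d*(z-o[2])/d[2]
def proj(c,T,p):
    q=T[:3,:3].T@(np.asarray(p)-T[:3,3]); return c["fx"]*q[0]/q[2]+c["cx"],c["fy"]*q[1]/q[2]+c["cy"]
def wristT(s,c):
    T=np.eye(4);T[:3,:3]=R.from_rotvec(s["orientation"]).as_matrix();T[:3,3]=s["tool_pos"]
    return T@c["mount"]
E
python3 - <<'E'
from plant import robot
import cv2,numpy as np
from h import *
s=robot.read_state()
c=robot.read_camera("side"); im=c["image"][:,:,::-1]
cv2.imwrite("pics/side1.png",cv2.resize(im[130:390,160:390],None,fx=2.6*1,fy=2.3,interpolation=cv2.INTER_CUBIC))
w=robot.read_camera("wrist"); cv2.imwrite("pics/w0.png",w["image"][:,:,::-1])
print(w["mount"].round(3).tolist(),w["fx"],w["cx"],w["cy"],robot.tip_extent)
for n,u,v,z in [("jar_red lid",209,248,.1),("tin_red",234,220,.022),("tin_pink",268,270,.022),("ring_red",243,247,.005),("ring_white",232,287,.005),("tray_pink",256,205,.005),("tray_red",261,178,.005),("white/clear jar?",234,175,.1),("grey top jar",206,235,.1),("stapler",196,290,.03),("orange",280,232,.1),("turq",267,117,.1),("pedge",150,380,0)]:
    print(n,ray(c,c["T"],u,v,z).round(3))
E
```

```text
[[0.0, -0.957, -0.29, 0.08], [1.0, -0.0, 0.001, -0.0], [-0.001, -0.29, 0.957, -0.141], [0.0, 0.0, 0.0, 1.0]] 326.3183806387656 260.9514988839791 189.86707047124705 0.025
jar_red lid [ 0.396 -0.227  0.1  ]
tin_red [0.441 0.005 0.022]
tin_pink [ 0.614 -0.233  0.022]
ring_red [ 0.501 -0.121  0.005]
ring_white [ 0.495 -0.315  0.005]
tray_pink [0.514 0.127 0.005]
tray_red [0.509 0.314 0.005]
white/clear jar? [0.406 0.202 0.1  ]
grey top jar [ 0.37  -0.165  0.1  ]
stapler [ 0.377 -0.365  0.03 ]
orange [ 0.642 -0.109  0.1  ]
turq [0.484 0.697 0.1  ]
pedge [ 0.315 -0.685  0.   ]
```

View pics/side1.png

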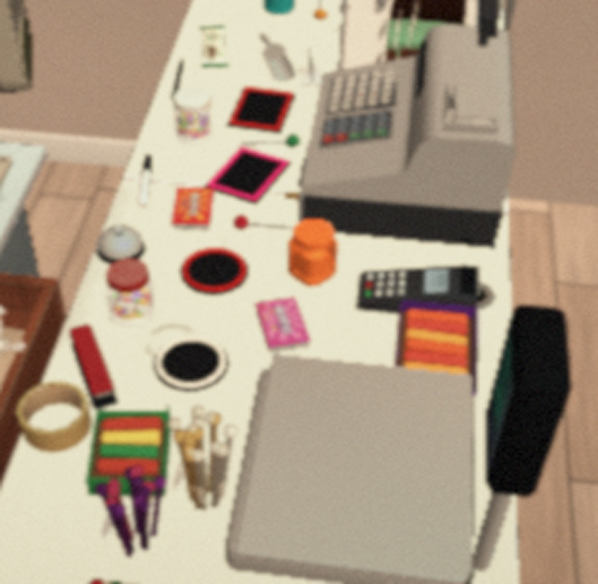

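View pics/w0.png

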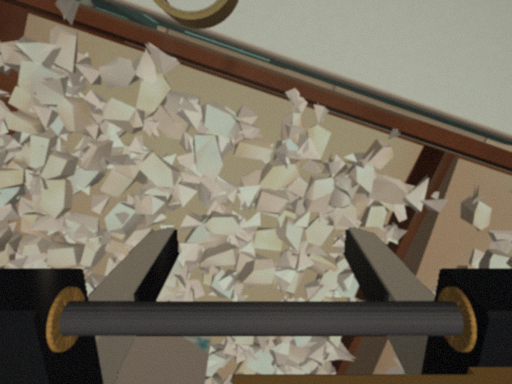

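Emit:
drive_tool --pt "0 8.6 18.8 6 0 0 -0.31" --pt "0 8.6 18.8 6 0 0 -0.31" --pt "0 8.6 18.8 6 0 0 -0.31" --pt "0 8.6 18.8 6 0 0 -0.31" --pt "0 8.6 18.8 6 0 0 -0.31" --pt "0 8.6 18.8 6 0 0 -0.31" --pt "0 8.6 18.8 6 0 0 -0.31" --pt "0 8.6 18.8 6 0 0 -0.31" --pt "0 8.6 18.8 6 0 0 -0.31" --pt "0 8.6 18.8 6 0 0 -0.31" --pt "0 8.6 18.8 6 0 0 -0.31" --pt "0 8.6 18.8 6 0 0 -0.31" --pt "0 8.6 18.8 6 0 0 -0.31" --pt "0 8.6 18.8 6 0 0 -0.31" --pt "0 8.6 18.8 6 0 0 -0.31" --pt "0 8.6 18.8 6 0 0 -0.31" --pt "0 8.6 18.8 6 0 0 -0.31" --pt "0 8.6 18.8 6 0 0 -0.31"

```text
t: 1.7
tool_pos: [0.3985, -0.1023, 0.393]
orientation: [-3.141, 0.001, 0.002]
force: [-0.5, -0.7, -0.0]
opening: 0.093
```

```bash
python3 - <<'E'
from plant import robot
from h import *
s=robot.read_state()
w=robot.read_camera("wrist"); cv2.imwrite("pics/w1.png",w["image"][:,:,::-1]); np.save("w1.npy",w["image"])
T=wristT(s,w);np.save("w1T.npy",T)
print(s["tool_pos"],s["orientation"],s["q"].round(3))
cv2.imwrite("pics/w1b.png",cv2.resize(w["image"][:,:,::-1],(800,600),interpolation=cv2.INTER_CUBIC))
E
```

```text
[ 0.39851451 -0.10226477  0.39298926] [-3.14141468e+00  1.04966618e-03  1.76078703e-03] [-0.376 -0.393  1.697 -0.     1.839  1.196]
```

View pics/w1b.png

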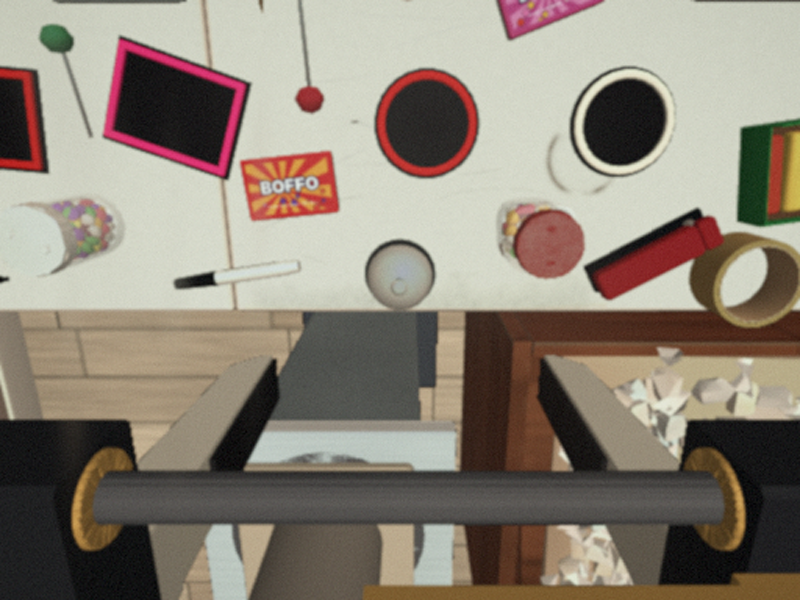

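Emit:
drive_tool --pt "0 4 4 0 0 0 0" --pt "0 4 4 0 0 0 0" --pt "0 4 4 0 0 0 0" --pt "0 4 4 0 0 0 0" --pt "0 4 4 0 0 0 0" --pt "0 4 4 0 0 0 0" --pt "0 4 4 0 0 0 0"

```text
t: 2.33
tool_pos: [0.4987, -0.0022, 0.3934]
orientation: [3.141, 0.001, -0.001]
force: [0.0, -1.5, 0.2]
opening: 0.0929
```

```bash
python3 - <<'E'
from plant import robot
from h import *
s=robot.read_state()
w=robot.read_camera("wrist"); np.save("w2.npy",w["image"])
T=wristT(s,w);np.save("w2T.npy",T)
print(s["tool_pos"],s["orientation"],s["q"].round(3),w["fy"])
cv2.imwrite("pics/w2b.png",cv2.resize(w["image"][:,:,::-1],(800,600),interpolation=cv2.INTER_CUBIC))
E
```

```text
[ 0.498661   -0.00222232  0.39340389] [ 3.14126298e+00  7.78381243e-04 -1.24738204e-03] [-0.107 -0.155  1.501 -0.     1.796  1.463] 326.3183806387656
```

View pics/w2b.png

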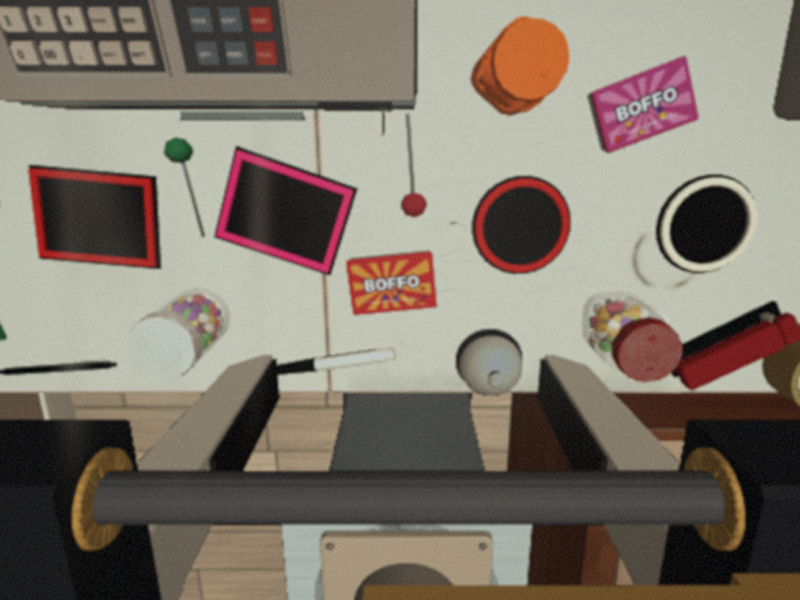

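Everything is visible here (in 800x600 pixels). tray_red (95,217), tray_pink (286,210), tin_red (392,282), ring_red (522,224), tin_pink (645,104), ring_white (707,222), jar_white's lid (163,347), jar_red's lid (646,350), stapler (740,345). Next I'll measure them.

```bash
cat > m.py <<'E'
from h import *
C=dict(fx=326.3183806387656,fy=326.3183806387656,cx=260.9514988839791,cy=189.86707047124705)
def main(n):
    im=np.load(n+".npy");T=np.load(n+"T.npy");hsv=cv2.cvtColor(im,cv2.COLOR_RGB2HSV)
    H,S,V=[hsv[...,i].astype(int) for i in range(3)]
    masks={"red":((H<7)|(H>173))&(S>150)&(V>110),"pink":(H>=155)&(H<=173)&(S>110)&(V>120),
     "dark":(V<60),"lidred":((H<8)|(H>172))&(S>90)&(S<190)&(V>80),"tinred":((H<24)|(H>174))&(S>130)&(V>140)}
    vis=im.copy()
    for k,m in masks.items():
        m=m.astype(np.uint8)*255; m[265:]=0
        m=cv2.morphologyEx(m,cv2.MORPH_CLOSE,np.ones((3,3)))
        cs,_=cv2.findContours(m,cv2.RETR_EXTERNAL,cv2.CHAIN_APPROX_NONE)
        for c in cs:
            a=cv2.contourArea(c)
            if a<500: continue
            z={"red":.009,"pink":.009,"dark":.003,"lidred":.1,"tinred":.022}[k]
            if k=="pink" and a and cv2.boundingRect(c)[0]>350: z=.022
            P=np.array([ray(C,T,u,v,z)[:2] for u,v in c[:,0].astype(float)],dtype=np.float32)*1000
            (cx,cy),(w,h),ang=cv2.minAreaRect(P)
            if w>h: w,h,ang=h,w,ang+90   # h long; long dir angle
            la=np.deg2rad(ang)+np.pi/2
            e=cv2.fitEllipse(P)
            (mx,my),r=cv2.minEnclosingCircle(P)
            print(n,k,int(a),"px",cv2.boundingRect(c),"rect (%.0f,%.0f) %.0fx%.0f long dir %.2f"%(cx,cy,w,h,(la+np.pi/2)%np.pi-np.pi/2),"ell (%.0f,%.0f) %.0f %.0f"%(*e[0],*e[1]), "circ (%.0f,%.0f) d%.0f"%(mx,my,2*r))
main("w2");main("w1")
E
python3 m.py
```

```text
w2 red 1008 px (438, 202, 74, 47) rect (354,-376) 31x129 long dir -1.03 ell (353,-372) 31 152 circ (355,-375) d130
w2 red 1727 px (222, 162, 57, 39) rect (435,14) 59x88 long dir -1.47 ell (435,15) 66 105 circ (435,15) d103
w2 red 2736 px (304, 114, 60, 60) rect (497,-121) 95x96 long dir -1.57 ell (496,-121) 95 96 circ (496,-121) d97
w2 red 4143 px (19, 108, 81, 63) rect (504,319) 91x120 long dir 1.48 ell (504,320) 104 143 circ (504,320) d148
w2 pink 4259 px (138, 96, 88, 79) rect (509,124) 92x122 long dir 1.24 ell (510,125) 105 144 circ (510,125) d149
w2 pink 2379 px (380, 37, 66, 60) rect (613,-227) 58x88 long dir -1.21 ell (613,-227) 65 104 circ (612,-227) d102
w2 dark 636 px (328, 231, 42, 34) rect (309,-163) 66x76 long dir 1.57 ell (298,-160) 64 74 circ (299,-163) d87
w2 dark 530 px (153, 230, 48, 35) rect (312,151) 40x109 long dir -0.75 ell (309,150) 41 95 circ (310,150) d110
w2 dark 1744 px (429, 120, 49, 48) rect (496,-317) 77x77 long dir -1.57 ell (496,-317) 76 78 circ (496,-317) d79
w2 dark 1788 px (310, 120, 49, 49) rect (495,-122) 78x79 long dir -1.23 ell (495,-122) 78 78 
[... 2452 characters left out ...]
123 circ (509,126) d124
w1 lidred 1567 px (381, 139, 82, 53) rect (382,-320) 31x111 long dir -1.06 ell (381,-319) 31 143 circ (381,-321) d111
w1 lidred 1434 px (329, 134, 44, 44) rect (395,-224) 58x58 long dir 0.12 ell (395,-224) 56 60 circ (396,-224) d62
w1 lidred 2169 px (154, 97, 63, 44) rect (444,-5) 50x76 long dir -1.47 ell (444,-5) 56 90 circ (444,-5) d88
w1 lidred 3391 px (241, 45, 65, 68) rect (492,-118) 80x81 long dir 1.57 ell (492,-118) 80 81 circ (492,-118) d82
w1 tinred 2081 px (154, 97, 62, 44) rect (437,13) 57x88 long dir -1.47 ell (438,13) 64 104 circ (438,13) d102
w1 tinred 3229 px (242, 45, 63, 67) rect (496,-121) 92x93 long dir -0.00 ell (495,-121) 92 93 circ (495,-121) d94
```

```bash
python3 - <<'E'
from m import *
T=np.load("w2T.npy")
for n,u,v,z in [("lidw",163,347,.1),("reg base R",415,107,0),("reg base L",0,98,0),("reg top edge?",415,100,.05),("",415,100,0.08),("jarwhite foot R",228,300,0.0),("orange",532,58,.1)]:
    print(n,ray(C,T,u/1.5625,v/1.5625,z).round(3))
im=np.load("w2.npy")
cv2.imwrite("pics/jw.png",cv2.resize(im[170:256,70:170,::-1],None,fx=6,fy=6,interpolation=cv2.INTER_CUBIC))
cv2.imwrite("pics/reg.png",cv2.resize(im[0:110,100:290,::-1],None,fx=4,fy=4,interpolation=cv2.INTER_CUBIC))
E
```

```text
w2 red 1008 px (438, 202, 74, 47) rect (354,-376) 31x129 long dir -1.03 ell (353,-372) 31 152 circ (355,-375) d130
w2 red 1727 px (222, 162, 57, 39) rect (435,14) 59x88 long dir -1.47 ell (435,15) 66 105 circ (435,15) d103
w2 red 2736 px (304, 114, 60, 60) rect (497,-121) 95x96 long dir -1.57 ell (496,-121) 95 96 circ (496,-121) d97
w2 red 4143 px (19, 108, 81, 63) rect (504,319) 91x120 long dir 1.48 ell (504,320) 104 143 circ (504,320) d148
w2 pink 4259 px (138, 96, 88, 79) rect (509,124) 92x122 long dir 1.24 ell (510,125) 105 144 circ (510,125) d149
w2 pink 2379 px (380, 37, 66, 60) rect (613,-227) 58x88 long dir -1.21 ell (613,-227) 65 104 circ (612,-227) d102
w2 dark 636 px (328, 231, 42, 34) rect (309,-163) 66x76 long dir 1.57 ell (298,-160) 64 74 circ (299,-163) d87
w2 dark 530 px (153, 230, 48, 35) rect (312,151) 40x109 long dir -0.75 ell (309,150) 41 95 circ (310,150) d110
w2 dark 1744 px (429, 120, 49, 48) rect (496,-317) 77x77 long dir -1.57 ell (496,-317) 76 78 circ (496,-317) d79
w2 dark 1788 px (310, 120, 49, 49) rect (495,-122) 78x79 long dir -1.23 ell (495,-122) 78 78 
[... 2669 characters left out ...]
l (395,-224) 56 60 circ (396,-224) d62
w1 lidred 2169 px (154, 97, 63, 44) rect (444,-5) 50x76 long dir -1.47 ell (444,-5) 56 90 circ (444,-5) d88
w1 lidred 3391 px (241, 45, 65, 68) rect (492,-118) 80x81 long dir 1.57 ell (492,-118) 80 81 circ (492,-118) d82
w1 tinred 2081 px (154, 97, 62, 44) rect (437,13) 57x88 long dir -1.47 ell (438,13) 64 104 circ (438,13) d102
w1 tinred 3229 px (242, 45, 63, 67) rect (496,-121) 92x93 long dir -0.00 ell (495,-121) 92 93 circ (495,-121) d94
lidw [0.399 0.221 0.1  ]
reg base R [ 0.612 -0.01   0.   ]
reg base L [0.62  0.395 0.   ]
reg top edge? [ 0.615 -0.01   0.05 ]
 [ 0.612 -0.009  0.08 ]
jarwhite foot R [0.413 0.194 0.   ]
orange [ 0.642 -0.1    0.1  ]
```

View pics/jw.png

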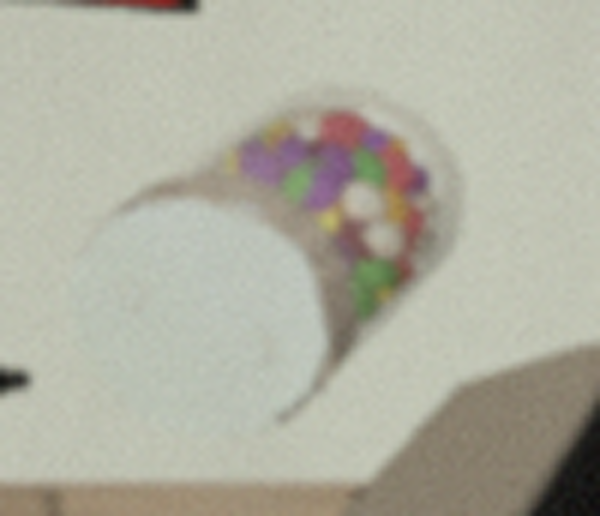

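View pics/reg.png

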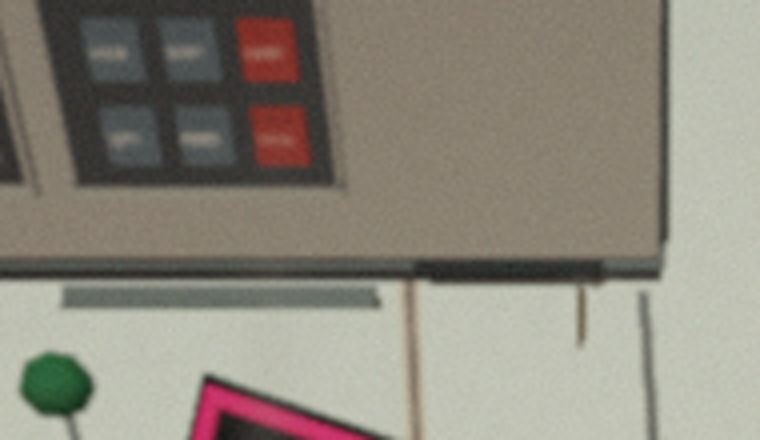

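Emit:
drive_tool --pt "0 4.56 -9.04 -8.5 0 0 1.93" --pt "0 4.56 -9.04 -8.5 0 0 1.93" --pt "0 4.56 -9.04 -8.5 0 0 1.93" --pt "0 4.56 -9.04 -8.5 0 0 1.93" --pt "0 4.56 -9.04 -8.5 0 0 1.93" --pt "0 4.56 -9.04 -8.5 0 0 1.93" --pt "0 4.56 -9.04 -8.5 0 0 1.93" --pt "0 4.56 -9.04 -8.5 0 0 1.93" --pt "0 4.56 -9.04 -8.5 0 0 1.93" --pt "0 4.56 -9.04 -8.5 0 0 1.93" --pt "0 4.56 -9.04 -8.5 0 0 1.93" --pt "0 4.56 -9.04 -8.5 0 0 1.93" --pt "0 4.56 -9.04 -8.5 0 0 1.93" --pt "0 4.56 -9.04 -8.5 0 0 1.93" --pt "0 4.56 -9.04 -8.5 0 0 1.93" --pt "0 4.56 -9.04 -8.5 0 0 1.93" --pt "0 4.56 -9.04 -8.5 0 0 1.93" --pt "0 4.56 -9.04 -8.5 0 0 1.93" --pt "0 4.56 -9.04 -8.5 0 0 1.93" --pt "0 4.56 -9.04 -8.5 0 0 1.93"

```text
t: 4.05
tool_pos: [0.6128, -0.2275, 0.1814]
orientation: [1.789, 2.582, 0.0]
force: [-0.2, 1.1, -0.0]
opening: 0.0929
```

```bash
cat > snap.py <<'E'
import sys
from plant import robot
from h import *
n=sys.argv[1]
s=robot.read_state()
w=robot.read_camera("wrist"); np.save(n+".npy",w["image"])
T=wristT(s,w);np.save(n+"T.npy",T)
X=R.from_rotvec(s["orientation"]).as_matrix()[:,0]
print(s["t"],s["tool_pos"].round(4),"yaw",np.arctan2(X[1],X[0]).round(3),s["q"].round(2),s["opening"].round(4))
cv2.imwrite(f"pics/{n}.png",w["image"][:,:,::-1])
E
sed -i 's/^main("w2").*/import sys\nif __name__=="__main__": main(sys.argv[1])/' m.py
python3 snap.py w3; python3 m.py w3
```

```text
w3 red 1237 px (435, 229, 77, 36) rect (852,-218) 26x91 long dir 0.04 ell (854,-220) 23 102 circ (852,-224) d91
w3 red 1536 px (123, 0, 112, 78) rect (502,-137) 62x96 long dir 0.36 ell (497,-123) 88 91 circ (496,-121) d97
w3 pink 5291 px (231, 132, 63, 90) rect (614,-229) 60x91 long dir -1.21 ell (614,-230) 68 109 circ (614,-230) d107
w3 dark 1837 px (394, 191, 118, 74) rect (827,-225) 83x103 long dir 0.00 ell (898,-253) 120 257 circ (827,-221) d124
w3 dark 3908 px (90, 177, 76, 72) rect (493,-314) 73x79 long dir 0.94 ell (495,-315) 74 79 circ (496,-316) d80
w3 dark 1342 px (0, 166, 36, 97) rect (375,-365) 34x105 long dir -1.06 ell (386,-373) 28 106 circ (378,-364) d108
w3 dark 597 px (92, 164, 87, 101) rect (519,-306) 63x123 long dir -0.72 ell (502,-319) 96 117 circ (506,-321) d123
w3 dark 9217 px (380, 98, 132, 118) rect (794,-138) 75x157 long dir -0.01 ell (785,-142) 81 165 circ (794,-143) d169
w3 dark 5157 px (133, 0, 93, 69) rect (499,-133) 55x81 long dir 0.36 ell (498,-129) 59 86 circ (495,-121) d82
w3 lidred 1481 px (433, 224, 79, 41) rect (772,-198) 19x68 long dir 0.03 ell (770,-200) 17 75 circ (772,-199) d69
w3 tinred 968 px (437, 231, 75, 34) rect (841,-219) 15x84 long dir 0.04 ell (840,-219) 15 110 circ (841,-221) d84
w3 tinred 1006 px (445, 209, 67, 40) rect (835,-197) 16x79 long dir -0.02 ell (835,-197) 16 101 circ (835,-199) d80
w3 tinred 7209 px (330, 0, 94, 99) rect (664,-87) 77x78 long dir 0.36 ell (661,-85) 75 84 circ (663,-88) d92
w3 tinred 1217 px (124, 0, 111, 77) rect (506,-137) 59x91 long dir 0.36 ell (500,-123) 85 86 circ (500,-122) d91Traceback (most recent call last):
  File "snap.py", line 9, in <module>
    print(s["t"],s["tool_pos"].round(4),"yaw",np.arctan2(X[1],X[0]).round(3),s["q"].round(2),s["opening"].round(4))
                                                                                             ^^^^^^^^^^^^^^^^^^
AttributeError: 'float' object has no attribute 'round'
```

```bash
sed -i 's/,s\["opening"\].round(4))/,s["opening"],s["force"])/' snap.py
sed -i 's/if k=="pink" and a.*/if k=="pink" and len(sys.argv)>2: z=float(sys.argv[2])/' m.py; sed -i '1i import sys' m.py
python3 snap.py w4; python3 m.py w4 .022 | grep pink
```

```text
4.1 [ 0.6129 -0.2274  0.1813] yaw 1.93 [-0.43  0.31  1.4   0.    1.43 -0.79] 0.09292354643837462 [0.16288923 0.65009782 0.69720013]
w4 pink 5270 px (231, 132, 63, 90) rect (612,-226) 58x87 long dir -1.21 ell (613,-226) 66 104 circ (613,-227) d102
```

```bash
sleep 1
```

```text
(no output)
```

View pics/w4.png

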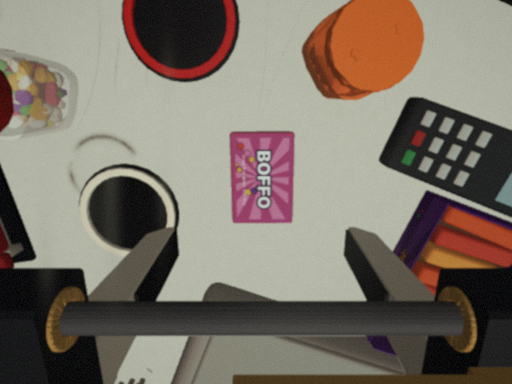

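The tin sits between the jaws and is aligned in yaw, at px (262,177). I'll descend and grip it.

Emit:
drive_tool --pt "0 0 0 -1.5 0 0 0" --pt "0 0 0 -3 0 0 0" --pt "0 0 0 -4.3 0 0 0" --pt "0 0 0 -5.2 0 0 0" --pt "0 0 0 -5.9 0 0 0" --pt "0 0 0 -5.9 0 0 0" --pt "0 0 0 -5.9 0 0 0" --pt "1 0 0 -5.9 0 0 0" --pt "1 0 0 -5.9 0 0 0" --pt "1 0 0 -5.9 0 0 0" --pt "1 0 0 -5.9 0 0 0" --pt "1 0 0 -5.9 0 0 0" --pt "1 0 0 -5.9 0 0 0" --pt "1 0 0 -5.9 0 0 0" --pt "1 0 0 -5.9 0 0 0" --squeeze 25

```text
t: 5.4
tool_pos: [0.6135, -0.2272, 0.0344]
orientation: [1.786, 2.583, 0.0]
force: [0.2, 1.2, 4.2]
opening: 0.0596
```

Emit:
drive_tool --pt "1 0 0 1 0 0 0" --pt "1 0 0 2.5 0 0 0" --pt "1 0 0 4 0 0 0" --pt "1 0 0 5.5 0 0 0" --pt "1 -0.4 1.2 6 0 0 0" --pt "1 -0.8 2.6 6 0 0 -0.1" --pt "1 -1.2 4 6 0 0 -0.2" --pt "1 -1.6 5.4 6 0 0 -0.3" --pt "1 -2.0 6.8 6 0 0 -0.4" --pt "1 -2.5 8.2 6 0 0 -0.5" --pt "1 -3.0 9.6 6 0 0 -0.6" --pt "1 -3.5 11 6 0 0 -0.69" --pt "1 -3.9 12.4 6 0 0 -0.69" --pt "1 -4.2 13.4 6 0 0 -0.69" --pt "1 -4.36 14.18 6 0 0 -0.69" --pt "1 -4.36 14.18 6 0 0 -0.69" --pt "1 -4.36 14.18 6 0 0 -0.69"

```text
t: 6.82
tool_pos: [0.5036, 0.1282, 0.1834]
orientation: [2.553, 1.831, -0.001]
force: [0.5, -0.1, -0.2]
opening: 0.0598
```

```bash
python3 snap.py w5; python3 - <<'E'
from plant import robot
from h import *
c=robot.read_camera("side"); im=c["image"][:,:,::-1]
cv2.imwrite("pics/side5.png",cv2.resize(im[100:300,180:380],None,fx=3,fy=3,interpolation=cv2.INTER_CUBIC))
E
```

```text
6.8167 [0.5036 0.1282 0.1834] yaw 1.244 [ 0.15 -0.05  1.78 -0.    1.41  0.48] 0.05979235807211416 [ 0.52421231 -0.07224685 -0.16585913]
```

```bash
sleep 1
```

```text
(no output)
```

View pics/w5.png

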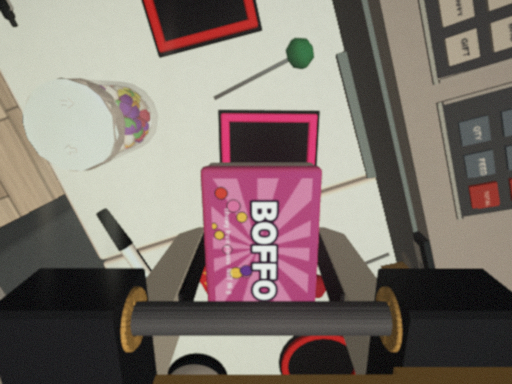

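View pics/side5.png

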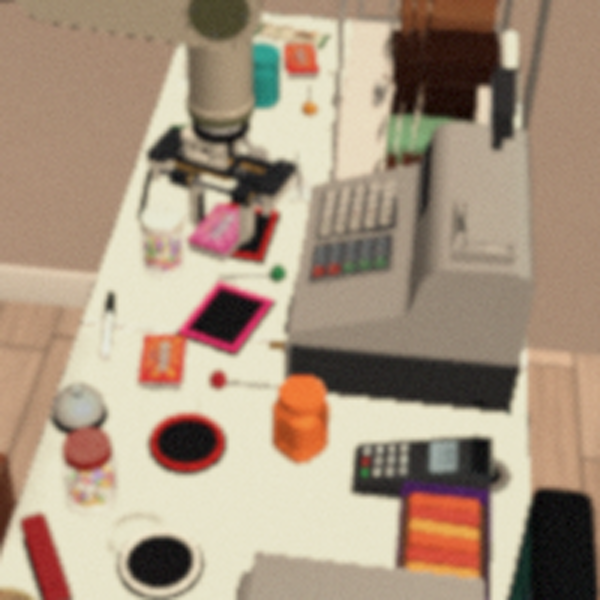

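The register's low front edge is only about 65 mm high, so the body clears it. I'll shift back towards the tray's centre and lower.

Emit:
drive_tool --pt "1 0.16 -0.08 -1 0 0 0" --pt "1 0.16 -0.08 -2.3 0 0 0" --pt "1 0.16 -0.08 -3.6 0 0 0" --pt "1 0.16 -0.08 -4.6 0 0 0" --pt "1 0.16 -0.08 -5.2 0 0 0" --pt "1 0.16 -0.08 -5.5 0 0 0" --pt "1 0.16 -0.08 -5.65 0 0 0" --pt "1 0.16 -0.08 -5.75 0 0 0" --pt "1 0.16 -0.08 -5.82 0 0 0" --pt "1 0.16 -0.08 -5.86 0 0 0" --pt "1 0.16 -0.08 -5.88 0 0 0" --pt "1 0.16 -0.08 -5.88 0 0 0"

```text
t: 7.92
tool_pos: [0.5087, 0.1255, 0.0374]
orientation: [2.555, 1.827, 0.002]
force: [-0.1, -0.3, -0.5]
opening: 0.0593
```

Emit:
drive_tool --pt "1 0 0 -0.02 0 0 0" --pt "1 0 0 -0.04 0 0 0" --pt "0.85 0 0 -0.04 0 0 0" --pt "0.5 0 0 -0.04 0 0 0" --pt "0 0 0 -0.04 0 0 0" --pt "0 0 0 -0.04 0 0 0" --pt "0 0 0 -0.04 0 0 0" --pt "0 0 0 1 0 0 0" --pt "0 0 0 2.5 0 0 0" --pt "0 0 0 4 0 0 0" --pt "0 0 0 5.5 0 0 0" --pt "0 0 0 6 0 0 0" --pt "0 0 0 6 0 0 0"

```text
t: 9.0
tool_pos: [0.5109, 0.1259, 0.1917]
orientation: [2.552, 1.825, 0.012]
force: [0.4, -0.0, -0.9]
opening: 0.0925
```

```bash
python3 snap.py w6; python3 m.py w6 .025|grep -E "pink"
```

```text
9.0 [0.5109 0.1259 0.1917] yaw 1.242 [ 0.14 -0.05  1.77  0.    1.41  0.47] 0.09252574833004329 [ 0.3601672  -0.00613638 -0.86203119]
w6 pink 10120 px (212, 114, 94, 116) rect (511,130) 87x115 long dir 1.24 ell (511,130) 100 136 circ (511,130) d141
```

```bash
sleep 1
```

```text
(no output)
```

View pics/w6.png

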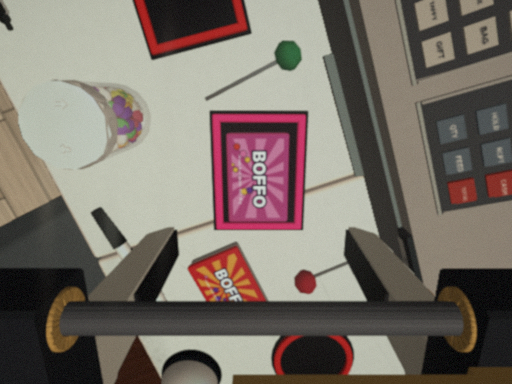

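tin_pink sits inside the pink tray with its lid up. Next is tin_red, around (190-265, 245-300) in this view.

Emit:
drive_tool --pt "0 -0.8 -1.3 0 0 0 0.1" --pt "0 -1.6 -2.6 0 0 0 0.22" --pt "0 -2.3 -3.8 0 0 0 0.33" --pt "0 -2.8 -4.46 0 0 0 0.43" --pt "0 -2.8 -4.46 0 0 0 0.43" --pt "0 -2.8 -4.46 0 0 0 0.43" --pt "0 -2.8 -4.46 0 0 0 0.43"

```text
t: 9.63
tool_pos: [0.4377, 0.0143, 0.1853]
orientation: [-2.108, -2.327, 0.001]
force: [-0.2, -1.0, -0.1]
opening: 0.0929
```

```bash
python3 snap.py w7; python3 m.py w7 |grep -E "tinred|pink"; python3 - <<'E'
from m import *
print(ray(C,np.load("w6T.npy"),258,177,.025))
E
```

```text
9.6333 [0.4377 0.0143 0.1853] yaw 1.669 [-0.08 -0.29  1.99  0.    1.44 -0.18] 0.09292656961960764 [-0.19408874 -1.03059395 -0.06136802]
w7 pink 7284 px (303, 0, 108, 125) rect (512,127) 62x93 long dir 1.24 ell (512,127) 70 112 circ (512,127) d109
w7 pink 2964 px (279, 0, 152, 145) rect (509,125) 91x121 long dir 1.24 ell (509,122) 97 134 circ (509,125) d149
w7 tinred 5231 px (231, 131, 63, 90) rect (437,15) 58x88 long dir -1.47 ell (437,15) 66 105 circ (438,15) d103
[0.50925239 0.12742619 0.025     ]
```

```bash
sleep 1
```

```text
(no output)
```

View pics/w7.png

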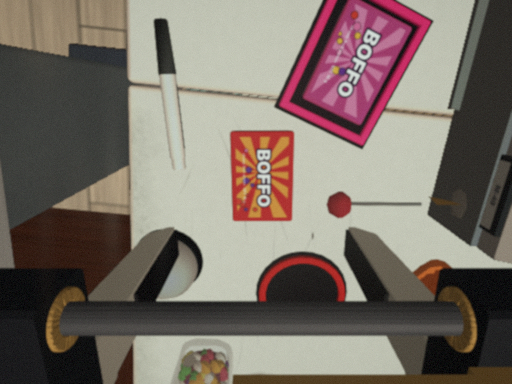

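Emit:
drive_tool --pt "0 0 0 -1.5 0 0 0" --pt "0 0 0 -3 0 0 0" --pt "0 0 0 -4.4 0 0 0" --pt "0 0 0 -5.4 0 0 0" --pt "0 0 0 -6.12 0 0 0" --pt "0 0 0 -6.12 0 0 0" --pt "0 0 0 -6.12 0 0 0" --pt "1 0 0 -6.12 0 0 0" --pt "1 0 0 -6.12 0 0 0" --pt "1 0 0 -6.12 0 0 0" --pt "1 0 0 -6.12 0 0 0" --pt "1 0 0 -6.12 0 0 0" --pt "1 0 0 -6.12 0 0 0" --pt "1 0 0 -6.12 0 0 0" --pt "1 0 0 -6.12 0 0 0" --squeeze 25

```text
t: 10.93
tool_pos: [0.4386, 0.0139, 0.0343]
orientation: [2.106, 2.33, 0.001]
force: [-1.6, 0.1, 5.9]
opening: 0.0596
```

Emit:
drive_tool --pt "1 0 0 1 0 0 0" --pt "1 0 0 2.5 0 0 0" --pt "1 0 0 4 0 0 0" --pt "1 0 0 5.5 0 0 0" --pt "1 0.3 1.2 6 0 0 0" --pt "1 0.6 2.6 6 0 0 -0.05" --pt "1 0.9 4 6 0 0 -0.1" --pt "1 1.2 5.4 6 0 0 -0.15" --pt "1 1.5 6.8 6 0 0 -0.19" --pt "1 1.8 8.2 6 0 0 -0.19" --pt "1 2.1 9.6 6 0 0 -0.19" --pt "1 2.4 11 6 0 0 -0.19" --pt "1 2.64 12 6 0 0 -0.19" --pt "1 2.64 12.28 6 0 0 -0.19" --pt "1 2.64 12.28 6 0 0 -0.19" --pt "1 2.64 12.28 6 0 0 -0.19"

```text
t: 12.27
tool_pos: [0.5036, 0.3204, 0.1829]
orientation: [2.317, 2.121, -0.003]
force: [0.5, -0.2, -0.7]
opening: 0.0596
```

```bash
python3 snap.py w8
```

```text
12.2667 [0.5036 0.3204 0.1829] yaw 1.482 [ 0.48  0.16  1.57 -0.    1.42  0.57] 0.05959199273427642 [ 0.46391542 -0.23033989 -0.69079423]
```

```bash
sleep 1
```

View pics/w8.png

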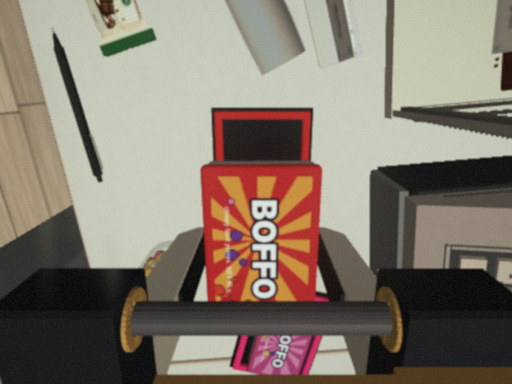

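The red tray is centred on u≈262 and square to the tin, so I'll lower it.

Emit:
drive_tool --pt "1 0 0 -1 0 0 0" --pt "1 0 0 -2.3 0 0 0" --pt "1 0 0 -3.6 0 0 0" --pt "1 0 0 -4.6 0 0 0" --pt "1 0 0 -5.2 0 0 0" --pt "1 0 0 -5.5 0 0 0" --pt "1 0 0 -5.65 0 0 0" --pt "1 0 0 -5.75 0 0 0" --pt "1 0 0 -5.82 0 0 0" --pt "1 0 0 -5.88 0 0 0" --pt "1 0 0 -5.92 0 0 0" --pt "1 0 0 -5.92 0 0 0" --pt "0.85 0 0 -5.92 0 0 0" --pt "0.5 0 0 -5.92 0 0 0" --pt "0 0 0 -5.92 0 0 0" --pt "0 0 0 -5.92 0 0 0" --pt "0 0 0 -5.92 0 0 0" --pt "0 0 0 -4.5 0 0 0" --pt "0 0 0 -3 0 0 0" --pt "0 0 0 -1.5 0 0 0"

```text
t: 13.98
tool_pos: [0.503, 0.3205, 0.1462]
orientation: [-2.317, -2.12, 0.004]
force: [-0.2, 0.3, 0.1]
opening: 0.0922
```

Emit:
drive_tool --pt "0 0 0 1.5 0 0 0" --pt "0 0 0 1.5 0 0 0" --pt "0 0 0 1.5 0 0 0" --pt "0 0 0 1.5 0 0 0"

```text
t: 14.32
tool_pos: [0.504, 0.3209, 0.1833]
orientation: [-2.318, -2.12, 0.0]
force: [-0.8, 0.1, -0.7]
opening: 0.0931
```

```bash
python3 snap.py w9; python3 m.py w9; python3 m.py w9 |grep xx
```

```text
14.3167 [0.504  0.3209 0.1833] yaw 1.482 [0.48 0.16 1.57 0.   1.41 0.57] 0.09314387903198622 [-0.84993686  0.12296332 -0.67733385]
w9 red 10571 px (214, 112, 96, 118) rect (504,323) 91x119 long dir 1.48 ell (504,323) 104 143 circ (504,322) d148
w9 dark 2948 px (0, 208, 87, 57) rect (257,273) 66x95 long dir -0.09 ell (269,263) 57 110 circ (257,269) d112
w9 dark 5592 px (370, 156, 142, 98) rect (686,269) 98x144 long dir 0.01 ell (679,281) 96 144 circ (683,283) d155
w9 dark 1365 px (223, 121, 78, 102) rect (503,321) 75x105 long dir 1.48 ell (503,315) 79 140 circ (503,321) d128
w9 dark 1069 px (400, 102, 112, 37) rect (700,366) 32x115 long dir -0.27 ell (714,359) 26 113 circ (696,353) d115
w9 dark 1019 px (53, 36, 48, 146) rect (334,397) 8x137 long dir -1.50 ell (334,395) 8 165 circ (334,397) d137
w9 lidred 7349 px (213, 112, 97, 119) rect (506,345) 65x86 long dir 1.48 ell (505,344) 67 99 circ (506,345) d106
w9 tinred 10320 px (214, 113, 95, 117) rect (504,326) 86x114 long dir 1.48 ell (504,326) 98 136 circ (504,325) d141
```

```bash
sleep 1
```

```text
(no output)
```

View pics/w9.png

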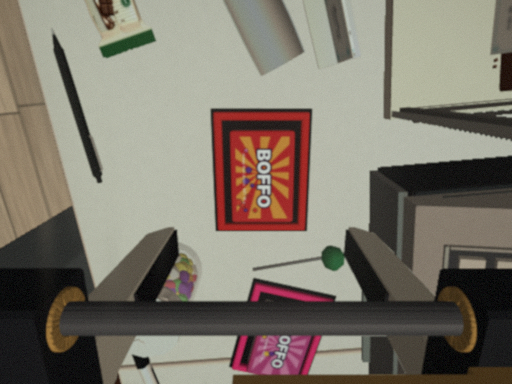

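tin_red is in its tray, lid up. Now jar_white.

Emit:
drive_tool --pt "0 -1 -1 1 0 0 0" --pt "0 -2.2 -2.2 2 0 0 0" --pt "0 -3.4 -3.4 2 0 0 0" --pt "0 -4.16 -4.12 2 0 0 0" --pt "0 -4.16 -4.12 2 0 0 0" --pt "0 -4.16 -4.12 2 0 0 0" --pt "0 -4.16 -4.12 2 0 0 0"

```text
t: 14.95
tool_pos: [0.3999, 0.2179, 0.2325]
orientation: [-2.318, -2.12, 0.002]
force: [0.0, -0.5, 0.3]
opening: 0.0931
```

```bash
python3 snap.py w10
```

```text
14.95 [0.3999 0.2179 0.2325] yaw 1.481 [ 0.39 -0.27  1.89  0.    1.52  0.48] 0.09313854112618968 [ 0.01795823 -0.48694806  0.31381527]
```

```bash
sleep 1
```

```text
(no output)
```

View pics/w10.png

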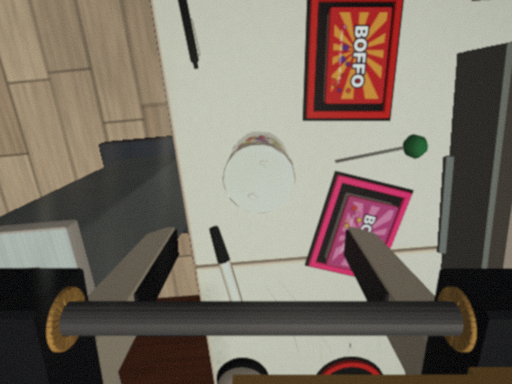

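The lid shows at px centre (259,178), about 72 px across.

```bash
python3 - <<'E'
from m import *
T=np.load("w10T.npy")
for p in [(259,178),(223,178),(295,178),(259,143),(259,213)]: print(ray(C,T,*p,.1).round(4))
E
```

```text
[0.3982 0.2264 0.1   ]
[0.3672 0.2291 0.1   ]
[0.4292 0.2236 0.1   ]
[0.401  0.2566 0.1   ]
[0.3953 0.1942 0.1   ]
```

Emit:
drive_tool --pt "0 -0.08 0.32 0 0 0 0" --pt "0 -0.08 0.32 -1.2 0 0 0" --pt "0 -0.08 0.32 -2.6 0 0 0" --pt "0 -0.08 0.32 -4 0 0 0" --pt "0 -0.08 0.32 -5.2 0 0 0" --pt "0 -0.08 0.32 -5.9 0 0 0" --pt "0 -0.08 0.32 -5.9 0 0 0" --pt "0 -0.08 0.32 -5.9 0 0 0" --pt "1 -0.08 0.32 -5.9 0 0 0" --pt "1 -0.08 0.32 -5.9 0 0 0" --pt "1 -0.08 0.32 -5.9 0 0 0" --pt "1 -0.08 0.32 -5.9 0 0 0" --pt "1 -0.08 0.32 -5.9 0 0 0" --pt "1 -0.08 0.32 -5.9 0 0 0" --pt "1 -0.08 0.32 -5.9 0 0 0" --squeeze 30

```text
t: 16.25
tool_pos: [0.3985, 0.2262, 0.087]
orientation: [2.318, 2.12, 0.002]
force: [-1.1, 0.7, 6.9]
opening: 0.0621
```

Emit:
drive_tool --pt "1 0 0 0.6 0 0 0" --pt "1 0 0 1.6 0 0 0" --pt "1 0 0 2.8 0 0 0" --pt "1 0 0 4 0 0 0" --pt "1 0 -0.3 5 0 0 0" --pt "1 0.2 -1 5.5 0 0 0" --pt "1 0.4 -2 5.5 0 0 0" --pt "1 0.6 -3.2 5.5 0 0 0" --pt "1 0.8 -4.4 5.5 0 0 0" --pt "1 1.0 -5.6 5.5 0 0 0" --pt "1 1.2 -6.8 5.5 0 0 0" --pt "1 1.4 -8 5.5 0 0 0" --pt "1 1.6 -9.2 5.5 0 0 0" --pt "1 1.9 -10.4 5.5 0 0 0" --pt "1 2.2 -11.6 5.5 0 0 0" --pt "1 2.4 -12.8 5.5 0 0 0" --pt "1 2.6 -14 5.5 0 0 0" --pt "1 2.8 -15.2 5.5 0 0 0" --pt "1 3.0 -16.4 5.5 0 0 0" --pt "1 3.2 -17.5 5.5 0 0 0"

```text
t: 17.92
tool_pos: [0.4775, -0.2133, 0.2228]
orientation: [-2.318, -2.119, 0.001]
force: [0.6, 0.6, -3.3]
opening: 0.0624
```

Emit:
drive_tool --pt "1 0.2 -1.2 0 0 0 0" --pt "1 0.4 -2.4 0 0 0 0" --pt "1 0.6 -3.4 0 0 0 0" --pt "1 0.76 -4.0 0 0 0 0" --pt "1 0.76 -4.2 0 0 0 0" --pt "1 0.76 -4.2 0 0 0 0" --pt "1 0.76 -4.2 0 0 0 0"

```text
t: 18.5
tool_pos: [0.4966, -0.3158, 0.2229]
orientation: [-2.317, -2.119, -0.0]
force: [0.4, -0.5, -3.2]
opening: 0.0617
```

```bash
python3 snap.py w11
```

```text
18.5 [ 0.4966 -0.3158  0.2229] yaw 1.481 [-0.65  0.11  1.55  0.    1.49 -0.56] 0.06167918701472477 [ 0.371738   -0.52532929 -3.15549788]
```

```bash
sleep 1
```

```text
(no output)
```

View pics/w11.png

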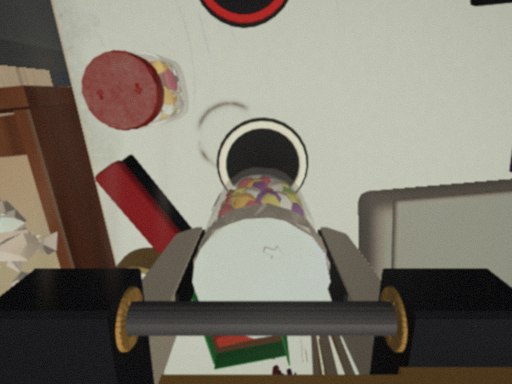

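The white ring is centred on u≈262 under the upright jar. The faint arc beside it is flat on the counter. I'll lower it.

Emit:
drive_tool --pt "1 0 0 -1 0 0 0" --pt "1 0 0 -2.2 0 0 0" --pt "1 0 0 -3.4 0 0 0" --pt "1 0 0 -4.3 0 0 0" --pt "1 0 0 -4.9 0 0 0" --pt "1 0 0 -5.1 0 0 0" --pt "1 0 0 -5.2 0 0 0" --pt "1 0 0 -5.28 0 0 0" --pt "1 0 0 -5.34 0 0 0" --pt "1 0 0 -5.38 0 0 0" --pt "1 0 0 -5.4 0 0 0" --pt "1 0 0 -5.4 0 0 0"

```text
t: 19.55
tool_pos: [0.4979, -0.3171, 0.0901]
orientation: [2.317, 2.119, 0.001]
force: [-0.1, 1.2, 1.9]
opening: 0.0623
```

Emit:
drive_tool --pt "0.85 0 0 0 0 0 0" --pt "0.6 0 0 0 0 0 0" --pt "0.3 0 0 0 0 0 0" --pt "0 0 0 0 0 0 0" --pt "0 0 0 0 0 0 0" --pt "0 0 0 0 0 0 0" --pt "0 0 0 1 0 0 0" --pt "0 0 0 2.3 0 0 0" --pt "0 0 0 3.6 0 0 0" --pt "0 0 0 5 0 0 0" --pt "0 0 0 6 0 0 0" --pt "0 0 0 6 0 0 0" --pt "0 -2.5 1.5 6 0 0 0" --pt "0 -4.08 3.6 6 0 0 0" --pt "0 -4.08 3.72 6 0 0 0" --pt "0 -4.08 3.72 6 0 0 0" --pt "0 -4.08 3.72 6 0 0 0"

```text
t: 20.97
tool_pos: [0.3932, -0.2214, 0.2378]
orientation: [-2.316, -2.12, 0.0]
force: [-0.8, 0.6, -0.7]
opening: 0.0929
```

```bash
python3 snap.py w12; python3 m.py w12|grep lidred
```

```text
20.9667 [ 0.3932 -0.2214  0.2378] yaw 1.483 [-0.63 -0.28  1.89  0.    1.53 -0.54] 0.09292670589438375 [-0.75313374  0.62598068 -0.72174251]
w12 lidred 907 px (211, 231, 47, 34) rect (359,-286) 28x44 long dir -1.06 ell (360,-282) 29 45 circ (362,-285) d48
w12 lidred 3193 px (231, 156, 65, 65) rect (394,-224) 57x60 long dir -1.49 ell (394,-224) 57 59 circ (394,-224) d61
w12 lidred 663 px (304, 17, 87, 95) rect (463,-134) 50x74 long dir -0.86 ell (474,-126) 70 72 circ (472,-127) d74
```

```bash
sleep 1
```

```text
(no output)
```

View pics/w12.png

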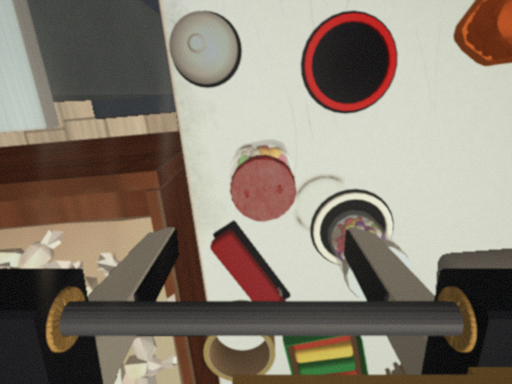

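jar_red's lid is at (394,-224) mm, directly under the gripper, so I'll descend and grip it.

Emit:
drive_tool --pt "0 0 0 -1.4 0 0 0" --pt "0 0 0 -2.8 0 0 0" --pt "0 0 0 -4.2 0 0 0" --pt "0 0 0 -5.4 0 0 0" --pt "0 0 0 -6.1 0 0 0" --pt "0 0 0 -6.1 0 0 0" --pt "0 0 0 -6.1 0 0 0" --pt "1 0 0 -6.1 0 0 0" --pt "1 0 0 -6.1 0 0 0" --pt "1 0 0 -6.1 0 0 0" --pt "1 0 0 -6.1 0 0 0" --pt "1 0 0 -6.1 0 0 0" --pt "1 0 0 -6.1 0 0 0" --pt "1 0 0 -6.1 0 0 0" --squeeze 30

```text
t: 22.18
tool_pos: [0.3954, -0.2239, 0.087]
orientation: [2.317, 2.12, 0.0]
force: [-1.6, 0.5, 5.6]
opening: 0.0628
```

Emit:
drive_tool --pt "1 0 0 0.6 0 0 0" --pt "1 0 0 1.6 0 0 0" --pt "1 0 0 2.8 0 0 0" --pt "1 0 0 3.6 0 0 0" --pt "1 0.6 0.6 4 0 0 0" --pt "1 1.4 1.4 4 0 0 0" --pt "1 2.2 2.2 4 0 0 0" --pt "1 3 3 4 0 0 0" --pt "1 3.7 3.7 4 0 0 0" --pt "1 4.04 4.08 4 0 0 0" --pt "1 4.04 4.08 4 0 0 0" --pt "1 4.04 4.08 4 0 0 0" --pt "1 4.04 4.08 4 0 0 0"

```text
t: 23.27
tool_pos: [0.4953, -0.1221, 0.1858]
orientation: [-2.318, -2.12, 0.002]
force: [-0.4, 0.2, -3.0]
opening: 0.063
```

```bash
python3 snap.py w13
```

```text
23.2667 [ 0.4953 -0.1221  0.1858] yaw 1.482 [-0.34 -0.08  1.81 -0.    1.41 -0.25] 0.0630170607176116 [-0.42445725  0.15220744 -2.96734427]
```

```bash
sleep 1
```

```text
(no output)
```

View pics/w13.png

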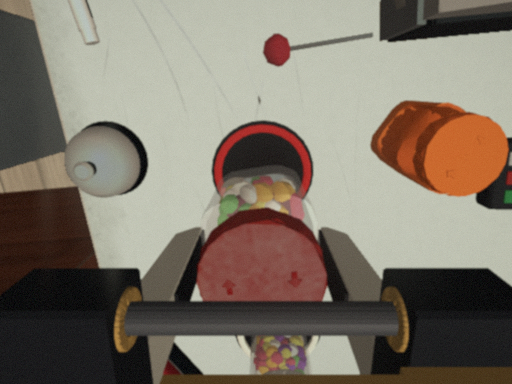

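Ring and jar are centred (u≈262), and the orange jar is well clear. I'll lower and release.

Emit:
drive_tool --pt "1 0 0 -1 0 0 0" --pt "1 0 0 -2 0 0 0" --pt "1 0 0 -2.9 0 0 0" --pt "1 0 0 -3.4 0 0 0" --pt "1 0 0 -3.6 0 0 0" --pt "1 0 0 -3.72 0 0 0" --pt "1 0 0 -3.8 0 0 0" --pt "1 0 0 -3.86 0 0 0" --pt "1 0 0 -3.9 0 0 0" --pt "1 0 0 -3.9 0 0 0"

```text
t: 24.15
tool_pos: [0.4971, -0.1219, 0.0901]
orientation: [2.317, 2.119, 0.002]
force: [0.2, 0.7, 2.3]
opening: 0.0624
```

The force has swung from -3.0 to +2.3 N, so the jar is resting on the floor. I'll release, rise and back off for a check view.

Emit:
drive_tool --pt "0.85 0 0 0 0 0 0" --pt "0.6 0 0 0 0 0 0" --pt "0.3 0 0 0 0 0 0" --pt "0 0 0 0 0 0 0" --pt "0 0 0 0 0 0 0" --pt "0 0 0 0 0 0 0" --pt "0 0 0 1 0 0 0" --pt "0 0 0 2.3 0 0 0" --pt "0 0 0 3.6 0 0 0" --pt "0 0 0 5 0 0 0" --pt "0 0 0 6 0 0 0" --pt "0 0 0 7.5 0 0 0" --pt "0 -1 -1 9 0 0 0" --pt "0 -2 -2.5 10 0 0 0" --pt "0 -2 -4 10.5 0 0 0" --pt "0 -2 -6 10.5 0 0 0" --pt "0 -2 -8 10.5 0 0 0" --pt "0 -2 -8 10.5 0 0 0" --pt "0 -2 -8 10.5 0 0 0" --pt "0 -2 -8 10.5 0 0 0"

```text
t: 25.82
tool_pos: [0.4455, -0.3229, 0.3502]
orientation: [-2.32, -2.116, 0.0]
force: [-0.1, -0.5, 0.3]
opening: 0.093
```

```bash
python3 snap.py w14; python3 - <<'E'
from plant import robot
from h import *
c=robot.read_camera("side"); im=c["image"][:,:,::-1]
cv2.imwrite("pics/side14.png",cv2.resize(im[130:330,170:370],None,fx=3,fy=3,interpolation=cv2.INTER_CUBIC))
T=np.load("w14T.npy");from m import C
im=np.load("w14.npy")[:,:,::-1]
cv2.imwrite("pics/w14b.png",cv2.resize(im,(800,600),interpolation=cv2.INTER_CUBIC))
E
python3 m.py w14
```

```text
25.8167 [ 0.4455 -0.3229  0.3502] yaw 1.479 [-0.72 -0.02  1.45  0.    1.71 -0.63] 0.0929952972660239 [-0.13225246 -0.52729382  0.33050495]
w14 red 1534 px (177, 137, 65, 77) rect (362,-358) 31x130 long dir -1.06 ell (362,-358) 32 173 circ (361,-359) d132
w14 dark 2206 px (484, 20, 28, 128) rect (787,-271) 39x176 long dir -1.45 ell (791,-282) 33 215 circ (800,-269) d176
w14 dark 744 px (452, 0, 60, 19) rect (755,-165) 22x80 long dir -0.09 ell (747,-163) 21 96 circ (755,-161) d81
w14 dark 8318 px (41, 0, 119, 212) rect (229,-255) 142x309 long dir 1.56 ell (230,-232) 134 359 circ (221,-255) d324
w14 lidred 1762 px (176, 135, 67, 80) rect (380,-336) 27x108 long dir -1.06 ell (380,-336) 29 142 circ (379,-337) d109
```

```bash
sleep 1
```

```text
(no output)
```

View pics/w14b.png

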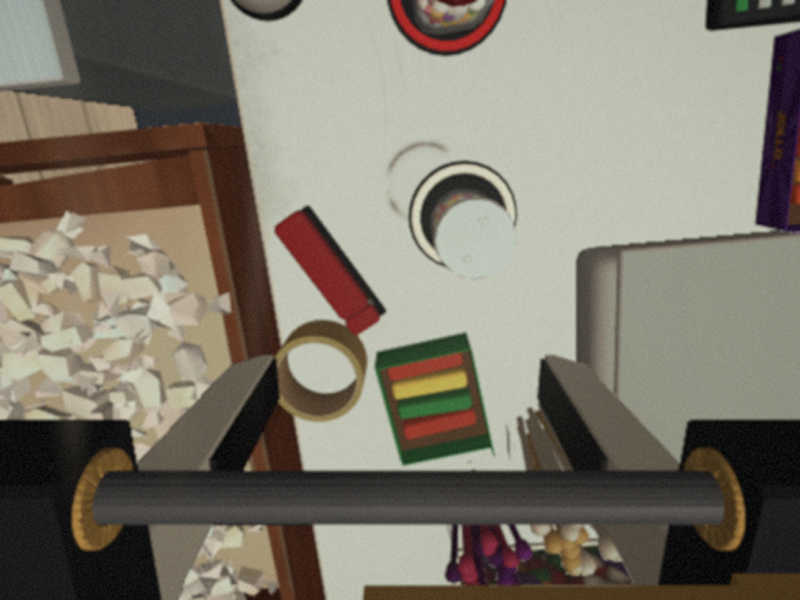

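View pics/side14.png

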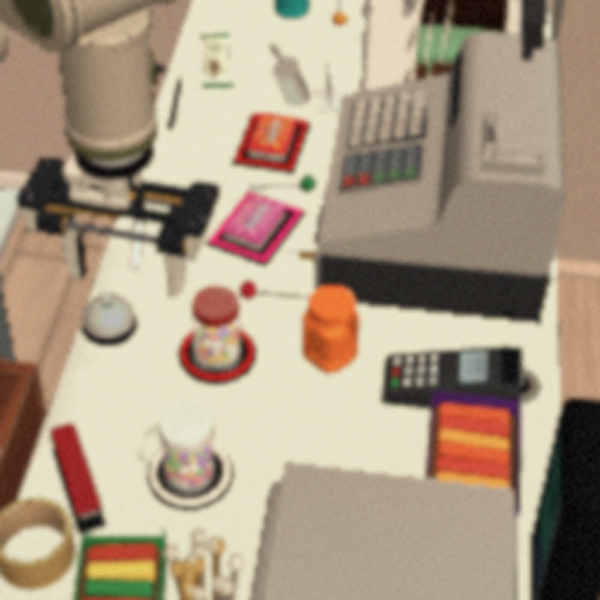

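Both tins and jars look seated, and the stapler is where it was. I'll measure jar_white's lid and take one view that includes jar_red's.

Emit:
drive_tool --pt "0 0 1.5 0 0 0 0" --pt "0 0 3 0 0 0 0" --pt "0 0 4.5 0 0 0 0" --pt "0 0 6 0 0 0 0" --pt "0 0 6 0 0 0 0" --pt "0 0 6 0 0 0 0" --pt "0 0 6 0 0 0 0"

```text
t: 26.5
tool_pos: [0.4462, -0.1706, 0.3514]
orientation: [2.315, 2.123, 0.0]
force: [0.0, 0.2, 0.7]
opening: 0.093
```

```bash
python3 snap.py w15; python3 - <<'E'
from m import *
print("white lid",ray(C,np.load("w14T.npy"),475/1.5625,235/1.5625,.103))
T=np.load("w15T.npy");im=np.load("w15.npy");h=cv2.cvtColor(im,cv2.COLOR_RGB2HSV)
print("ring proj",proj(C,T,[.496,-.1215,.103]),proj(C,T,[.497,-.317,.103]))
cv2.imwrite("pics/w15b.png",cv2.resize(im[:,:,::-1],(800,600),interpolation=cv2.INTER_CUBIC))
E
```

```text
26.5 [ 0.4462 -0.1706  0.3514] yaw 1.484 [-0.47 -0.22  1.64 -0.    1.73 -0.39] 0.09303843910249772 [0.00839175 0.16721077 0.66308473]
white lid [ 0.49684373 -0.31488936  0.103     ]
ring proj (np.float64(300.41360980248214), np.float64(115.29459341426949)) (np.float64(308.66042682276594), np.float64(264.19069476750536))
```

```bash
sleep 1
```

```text
(no output)
```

View pics/w15b.png

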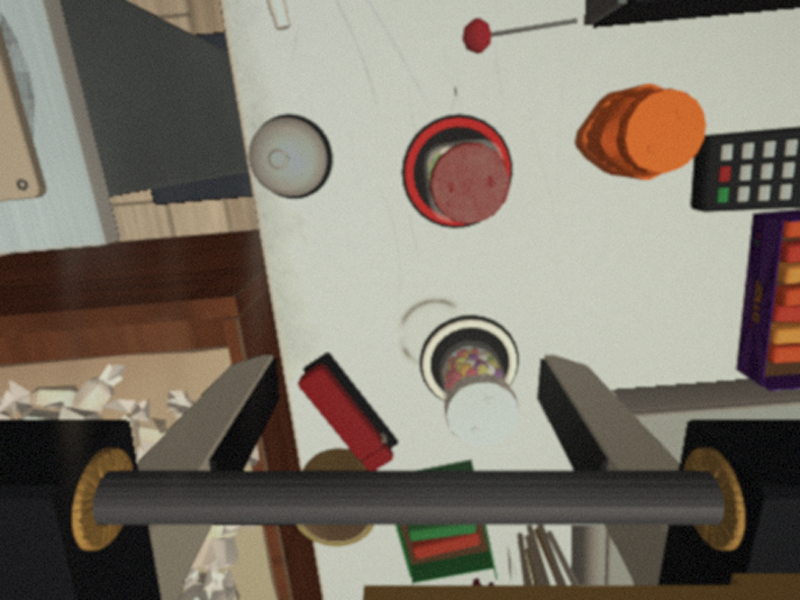

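Both lids are within 1 px of where a jar centred and seated in its ring should appear: red (300,116) against a predicted (300,115), white (308.5,264) against (309,264). I'm handing in.

```bash
python3 -c "
from plant import robot
print(robot.close_job())"
```

```text
the job is handed in; nothing more can be done
None
```

I put both tins and both jars into their matching holders and handed the job in at about 26.5 s of the 96 s allowed; no verdict is reported.

- **Jars:** both lids appeared within about 1 pixel of where a jar seated and centred in its ring should. The wrist force on each set-down swung from about −3 N to +2 N, so each jar was resting on its floor before I opened the gripper.
- **Tins:** tin_pink measured about 2 mm from its tray's centre. I judged tin_red by eye only: it sat inside the rim and square to it. The wrist force was too small to confirm that either tin touched down before release, but both then looked flat in the pictures.
- **Stapler and look-alikes:** the stapler showed no movement in the last views. I did not touch the orange or turquoise jars.
- **Cameras:** the top camera's view was blocked, so all positions come from the wrist and side cameras. Positions taken from more than one view agreed to within a few mm.

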